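# Fit the hose guide roller into the feed stand

### The arm

A 6-joint arm with a two-finger parallel gripper is mounted at the origin on the work surface. World frame = base frame: x ahead of the robot, y to its left, z up, the work surface at z = 0. Lengths are in m, angles in rad, forces in N, time in s.
With the tool pointing down it reaches from about 0.425 to 0.95 m from the base axis. Payload 3.5 kg.
Tool frame: the origin (TCP) lies at the very end of the fingers, on their centre line; the grasp point (between the pads) lies 19 mm behind it; z points along the fingers, y is the direction in which the jaws open and shut (so a half turn about z gives the same grasp; the last joint's range is limited). The gripper opens to 85 mm and grips with 20 to 120 N. Pads are 22 mm wide; open, the fingers measure 114 mm over their backs; the gripper's body (76 mm by 85 mm) begins 54 mm behind the grasp point. The pads swing forward as they close: fully open they stand 13 mm farther back than shut.
Start: joints at [-1.345, 0.286, 1.577, -0, 1.279, -0.15], TCP at [0.248, -0.628, 0.231] pointing down, gripper open.
Joint ranges: [-2.77, 2.77], [-0.9, 2.22], [0.21, 2.48], [-1.53, 4.67], [0.24, 2.81], [-2.84, 2.84]. Speed limits (rad/s): [2.79, 2.79, 3.14, 3.14, 3.14, 3.14].

### API

Orientations are given as a unit quaternion [x, y, z, w].
In Python, from plant import get_state, read_camera, get_calibration, ticket, search_frame, cut_out, pinpoint gives the robot as it stands.
- The arm moves only by the tool move_arm, never from a script. Its argument "plan" is a list that holds one entry, the list of rows, each a list of 7 numbers: the turn, a rotation vector about the tool's x, y, z in degrees, then the shift along the tool's x, y, z in m, then the finger opening in m, from 0 to 0.0854. In form: [[[ax, ay, az, x, y, z, hand], ...]]. A call has exactly 5 rows; each row is the pose to reach, as a shift and turn from the pose measured when the call began, along the tool's axes at that moment; what a row does not reach only later rows make up. A row lasts 1/8 s, in which the tool goes at most 62.5 mm and 10.7 degrees, less where a joint would pass 70% of its speed; a pose out of reach is approached as far as the arm can. A call with a gripper value outside its range is refused whole. The fingers move at their own pace and stop on an object; "force" is the grip in N (left out, the last holds). Time passes only in rows, so rows that repeat a pose let the fingers close, or fill a call up. It gives the time, the measured TCP pose, the force and the opening at its end, in the units of the state.
- get_state(): the state, without advancing time (a new reading comes with each control period).
- read_camera(name): name is "scene" or "top" or "wrist"; returns the picture (420x560x3 uint8, red, green, blue); there is no depth.
- get_calibration(name): a dict with "mtx" (3x3 intrinsics, pixels), "dist_coeffs" ([k1, k2, p1, p2, k3] as OpenCV has them; the pictures are not rectified), "extrinsics" (4x4, takes a point from camera to world coordinates); the wrist camera has in their place "hand_eye" (4x4, takes a point from camera to tool coordinates, whose origin is the TCP and whose axes are the flange's). Camera axes: x right, y up, looking along -z (the intrinsics and any distortion apply to the point x, -y, -z); pixel columns grow to the right and rows downward; lengths in m; the calibration is good to about 2 mm. A picture is of the moment at which its call begins: read the wrist's pose just before it. get_calibration takes no time and is no camera call.
- ticket.sign_off(): hands the job in, once; it reports no verdict.
Trained networks look in the newest picture that a camera, given by its name, has taken for a name from the list of things; names that differ only in an ending like _2 or _b are one class to them, and where a whole thing is asked for, a point or a joint stands for the part that bears it (a point fixed in the world has none). Each returns a list of dicts, best first, with "p" (0 to 1); they miss things now and then, are a little off and sometimes report something else, mostly with a low value. They report only what shows in the picture. A call takes as long as a camera call. They do not tell look-alikes from the thing itself.
- search_frame(camera, query): "centre" ([column, row] in pixels, amid what is visible of it).
- cut_out(camera, query): "pixels" (420x560 bool, what is visible of it) and "centre" ([column, row] in pixels, amid what is visible of it).
- pinpoint(camera, query): "centre" ([column, row] in pixels: a listed point, or the origin of a listed thing).
The state is a dict: "time": time; "qpos": joint angles; "dq": joint speeds; "joint_efforts": joint torques, N m; "eef_pos": TCP position; "tcp_rot": TCP orientation; "contact_force": force on the tool from outside, world axes, zero at the start; "wrist_torque": the same for the moment, N m; "opening": opening from 0.0 (shut) to 1.0 (fully open).
Only numpy, scipy, OpenCV 4.12 (cv2) and the standard library are available. Lean on these libraries where they do the work, as an engineer would, in place of code of your own. Each camera call takes 0.05 s, during which the arm holds its last target.

### The job

Lift the yellow guide roller out of its plywood cradle and lower it, axle level, into the two open slots of the blue hose feed stand, then press it down between the spring shoes until both axle ends sit fully home on the slot bottoms. The stand's height setting is not known, so feel for the bottom: press only as hard as it takes and stop there, so that the stand is not strained. Leave the other things on the bench alone and let go of the roller when done.

Things in the scene. Friction and masses are not known exactly. Their poses are not given: they have to be found in the camera images.
- roller_mid (a point): centre of the guide roller, about 0.4 kg: a yellow plastic cylinder, black ends, 44 mm across and 80 mm long, rigid on a 12 mm steel axle that sticks out 26 mm each end (132 mm overall). Its y axis runs along the axle; both ends are alike. Grip it across the cylinder at mid-length. At first it lies level with its axle ends in the cradle's notches, centre 48.5 mm above the bench
- cradle: fixed plywood cradle, base 90 x 140 x 8 mm, with two notched end blocks 12 mm thick centred 54 mm either side of the middle along its y axis; their tips are 56 mm above the bench. Origin: centre of its underside, z up
- stand: blue hose feed stand, fixed: base plate 110 x 150 x 12 mm; origin at the centre of its underside, z up. On it an aluminium yoke with two upright cheeks 12 mm thick, centred 52 mm either side of the origin along the stand's y axis (92 mm apart inside). The axle belongs along the stand's y axis, either way round, the roller's body between the cheeks. Over 45 N between roller and stand strains it
- slot_line (a point): point of the stand 62 mm above its origin, midway between the slots, one per cheek, open at the top, at the stand's x = 0: 14 mm wide, widening to 28 mm over the top 8 mm. The yoke's height differs each time and is not measured: an axle on the rigid slot bottoms has its centre 0 to 14 mm above this point; cheek tops are 28 mm above that centre
- adaptor_mid (a point): bystander: brass hose adaptor, 42 mm across, 60 mm tall, standing loose on the bench; its centre
- tin_mid (a point): bystander: can with a green label, 66 mm across, 110 mm tall, standing loose on the bench; its centre
- spanner: bystander: steel spanner 190 mm long lying loose on the bench along its x axis
- pin_left (a joint): sensing pin in the slot bottom at the stand's +y side, in m: 0 standing 3 mm up, 0.003 pushed flush, axle bottomed (a weak spring, 1 N). Above it a brass spring shoe sticks 3 mm out of the slot's +x wall, sloped at its top. It meets the axle 15 to 18 mm above its seat and grips it, so the axle stays where it is left: 8 to 25 N on the roller slides it down past both
- pin_right (a joint): the same for the slot at the stand's -y side. The bottoms are rigid: below them the force climbs steeply, within 1 to 2 mm, to the limit
There are look-alikes about, which are no part of the job. Of the things that look like the part that bears roller_mid, the largest one is meant. Leave any purple or red look-alike of the stand alone.

How it is judged:
On the way:
1. the roller is lifted clear of its cradle (contact force between roller and cradle below 0.05 N and contact force between roller and the fingers above 1 N and height (world z) of roller_mid above 0.065 m), for 0.2 s.
At the end, for the whole second after the job is handed in: the roller's axle is down on the bottoms of both slots (within 0.8 mm: both sensing pins pushed in more than 2.2 of 3 mm), level and along the slots within 2 degrees, the roller at rest (under 20 mm/s) and let go (horizontal distance between roller_mid and stand below 0.012 m and angle between the y axis of roller_mid and the y axis of stand, either way round below 0.035 rad and value of joint each of pin_left, pin_right above 0.0022 m and linear speed of roller below 0.02 m/s and contact force between roller and the fingers below 0.05 N); the robot touches nothing.
It fails at once if roller and stand were pressed together with more than 45 N (contact force between roller and stand above 45 N).
It fails at once if the robot itself pushed on the stand with more than 45 N (contact force between the arm and stand above 45 N).
It fails at once if a bystander was moved by more than 20 mm (distance of any of adaptor_mid, tin_mid, spanner from where it was at the start of the episode above 0.02 m).
It also fails if it takes over 53 s, if anything falls off the work surface, if the arm or the gripper's body presses on something with over 40 N, if the wrist force passes 120 N, or if a joint passes its speed limit or range.

## Working session

There is one attempt and no reset: what is moved stays moved. The work goes in short steps, Python scripts to look and compute and a tool call to move; the robot and the scene stay as the last step left them, time stands still between calls to the robot, and variables do not carry over. Pictures are saved under pics/ and viewed, and the job is handed in when it is done.

Besides the shell and the picture viewer there is one more tool, called after "Emit:" as name(argument=value, ...) on one line, values as JSON. move_arm: Moves the arm, as the interface text tells. Its arguments: {"type":"object","properties":{"plan":{"type":"array","items":{"type":"array","items":{"type":"array","items":{"type":"number"}}}},"force":{"type":"number"}},"required":["plan"]}

```bash
ls; mkdir -p pics
cat > h.py <<'E'
import numpy as np, cv2
from plant import *
def save(n,im): cv2.imwrite('pics/'+n,cv2.cvtColor(im,cv2.COLOR_RGB2BGR))
E
python3 - <<'E'
from h import *
print(get_state())
for c in ['scene','top']:
    save(c+'0.png',read_camera(c)); 
    k=get_calibration(c); print(c,k)
    for q in ['roller_mid','cradle','stand','slot_line','adaptor_mid','tin_mid','spanner']:
        print(q,[(np.round(d['centre']),round(d['p'],2)) for d in pinpoint(c,q)])
print(get_calibration('wrist')); print(get_state()['time'])
E
```

```text
pics
{'time': 0.0, 'qpos': array([-1.34500866e+00,  2.87152043e-01,  1.57819597e+00,  1.06724064e-05,
        1.27859308e+00, -1.50055506e-01]), 'dq': array([-0.00024461, -0.00017746, -0.00054894, -0.00099819,  0.00284254,
       -0.00033721]), 'joint_efforts': array([-9.88335632e-04, -4.05989134e+01, -2.92625141e+01, -2.11252623e-04,
        5.91832693e-03,  7.64778065e-06]), 'eef_pos': array([ 0.24760845, -0.62723254,  0.22994599]), 'tcp_rot': array([ 9.82394252e-01,  1.86815832e-01, -3.93478677e-05, -1.17356964e-03]), 'contact_force': array([-0.00861248, -0.84371204, -0.63802031]), 'wrist_torque': array([0.05032551, 0.01649708, 0.00476892]), 'opening': 1.0001986982692104}
scene {'mtx': array([[394.96916363,   0.        , 279.23207822],
       [  0.        , 394.96916363, 213.68945531],
       [  0.        ,   0.        ,   1.        ]]), 'dist_coeffs': array([0.03531551, 0.        , 0.        , 0.        , 0.        ]), 'extrinsics': array([[ 0.69073031, -0.53943983,  0.48155613,  1.05874282],
       [ 0.72289811,  0.49891624, -0.47801769, -0.44562362],
       [ 0.01760561,  0.678
[... 1465 characters left out ...]
(array([151., 222.]), 0.79)]
spanner [(array([429., 253.]), 0.95), (array([352., 230.]), 0.46)]
{'mtx': array([[349.62929216,   0.        , 281.33410639],
       [  0.        , 349.62929216, 217.42776047],
       [  0.        ,   0.        ,   1.        ]]), 'dist_coeffs': array([-0.0184821,  0.       ,  0.       ,  0.       ,  0.       ]), 'hand_eye': array([[ 1.39387506e-03,  9.45689049e-01,  3.25069655e-01,
         8.28100535e-02],
       [ 9.99998473e-01, -1.66094255e-03,  5.44074934e-04,
         1.28290083e-03],
       [ 1.05444773e-03,  3.25068400e-01, -9.45689919e-01,
        -1.42496863e-01],
       [ 0.00000000e+00,  0.00000000e+00,  0.00000000e+00,
         1.00000000e+00]])}
0.8
```

View pics/scene0.png

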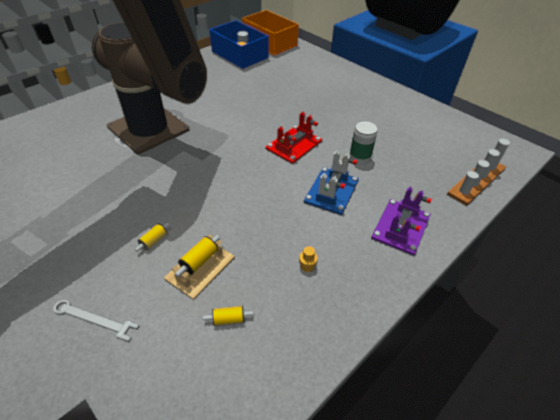

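View pics/top0.png

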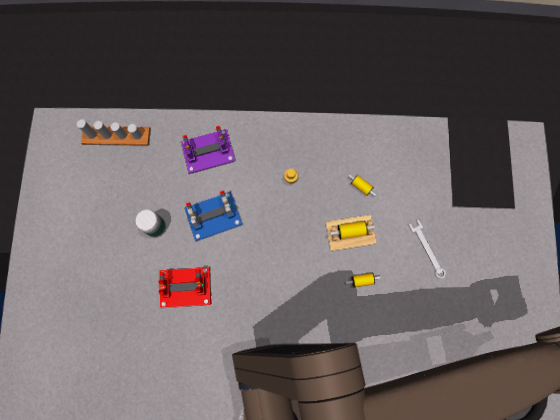

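The roller look-alikes in the top view are at (350,230) in the cradle, (363,281) loose and (362,186) loose. The one in the cradle is the largest, so I choose it. The stands are blue (213,215), purple (208,150) and red (185,287), and I want the blue one. Next I triangulate both and check a close crop.

```bash
cat >> h.py <<'E'
from scipy.spatial.transform import Rotation as R
def ray(c,px,T=None):
    k=get_calibration(c)
    u=cv2.undistortPoints(np.array([[px]],float),k['mtx'],k['dist_coeffs'])[0,0]
    if T is None: T=k['extrinsics']
    d=T[:3,:3]@np.array([u[0],-u[1],-1]); return T[:3,3],d/np.linalg.norm(d)
def tri(rs):
    A=sum(np.eye(3)-np.outer(d,d) for o,d in rs); b=sum((np.eye(3)-np.outer(d,d))@o for o,d in rs)
    p=np.linalg.solve(A,b); return p,[np.linalg.norm(np.cross(p-o,d)) for o,d in rs]
def atz(r,z): o,d=r; return o+d*(z-o[2])/d[2]
def proj(c,P,T=None):
    k=get_calibration(c)
    if T is None: T=k['extrinsics']
    P=np.atleast_2d(P); q=(P-T[:3,3])@T[:3,:3]; q=q*[1,-1,-1]
    return cv2.projectPoints(q,np.zeros(3),np.zeros(3),k['mtx'],k['dist_coeffs'])[0][:,0]
def wT(s):
    T=np.eye(4);T[:3,:3]=R.from_quat(s['tcp_rot']).as_matrix();T[:3,3]=s['eef_pos'];return T@get_calibration('wrist')['hand_eye']
E
python3 - <<'E'
from h import *
for n,a,b in [('roller',(196,255),(350,230)),('stand',(332,194),(216,216)),('slot',(331,175),(211,210)),('adaptor',(306,260),(292,174)),('tin',(365,142),(151,222)),('cradle',(202,266),(351,231)),('spanner',(93,318),(429,253))]:
    print(n,tri([ray('scene',a),ray('top',b)]))
im=cv2.imread('pics/top0.png');sc=cv2.imread('pics/scene0.png')
cr=[im[195:265,310:400],im[180:250,175:265],sc[220:290,160:250],sc[145:215,295:385]]
cr=[cv2.resize(c,(400,300),interpolation=cv2.INTER_CUBIC) for c in cr]
cv2.imwrite('pics/crop.png',np.vstack([np.hstack(cr[:2]),np.hstack(cr[2:])]))
E
```

```text
roller (array([ 0.55536937, -0.200098  ,  0.04637999]), [np.float64(0.003488902694119048), np.float64(0.0034889026941189926)])
stand (array([ 0.60019635,  0.2083602 , -0.00365199]), [np.float64(0.003862614168975024), np.float64(0.003862614168975039)])
slot (array([0.59712173, 0.2070844 , 0.0674818 ]), [np.float64(0.003965490549793014), np.float64(0.003965490549793173)])
adaptor (array([ 0.72597386, -0.02395141,  0.03314952]), [np.float64(0.001352268572334752), np.float64(0.0013522685723350494)])
tin (array([0.56186952, 0.38790472, 0.06113508]), [np.float64(0.0026734003431704094), np.float64(0.002673400343170474)])
cradle (array([ 0.56219236, -0.20211642,  0.01092766]), [np.float64(0.003021145393827323), np.float64(0.0030211453938272263)])
spanner (array([ 0.50389847, -0.44064509, -0.00481192]), [np.float64(0.0038062241823645314), np.float64(0.003806224182364535)])
```

View pics/crop.png

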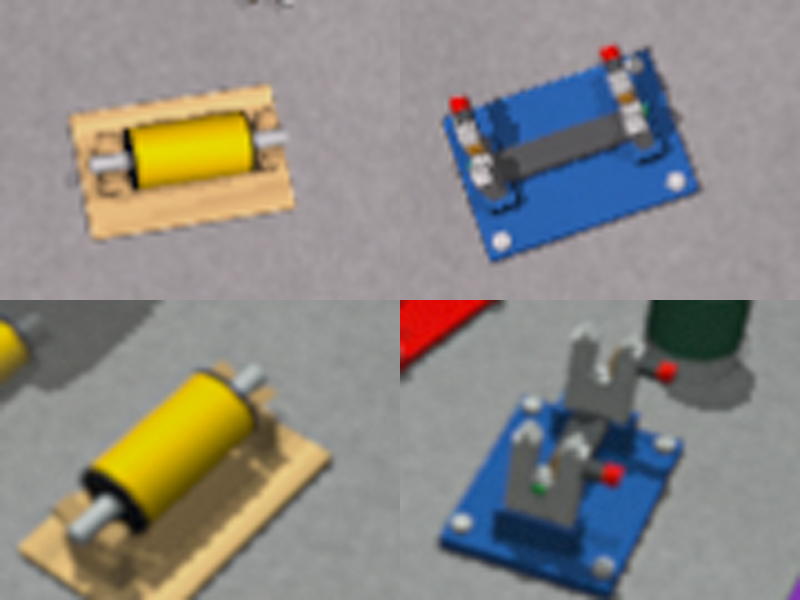

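```bash
cat >> h.py <<'E'
def goal(p,yaw):
    """tool down, tool x at yaw(deg) -> rotvec deg, shift in current tool axes"""
    s=get_state(); Rc=R.from_quat(s['tcp_rot']); y=np.radians(yaw)
    M=np.array([[np.cos(y),np.sin(y),0],[np.sin(y),-np.cos(y),0],[0,0,-1]]).T
    M=np.column_stack([[np.cos(y),np.sin(y),0],[np.sin(y),-np.cos(y),0],[0,0,-1]])
    rv=(Rc.inv()*R.from_matrix(M)).as_rotvec(degrees=True); d=Rc.inv().apply(np.array(p)-s['eef_pos'])
    x=Rc.as_matrix()[:,0]; z=Rc.as_matrix()[:,2]
    print('t',round(s['time'],2),'tcp',s['eef_pos'].round(4),'yaw',np.degrees(np.arctan2(x[1],x[0])).round(2),'z',z.round(4),'F',s['contact_force'].round(1),'op',round(s['opening'],3),'q',s['qpos'].round(2))
    print('rot',rv.round(2),'shift',d.round(4),np.linalg.norm(d).round(3)); return rv,d
E
python3 - <<'E'
from h import *
def ang(a,b,z):
    A,B=atz(ray('top',a),z),atz(ray('top',b),z); d=A-B; print(A,B,np.linalg.norm(d),np.degrees(np.arctan2(d[1],d[0])))
f=lambda x,y,x0,y0:(x0+x*90/400,y0+y*70/300)
ang(f(92,163,310,195),f(286,137,310,195),.0485)
# stand base edges
ang(f(95-0+0,0,0,0),f(1,1,0,0),0) if 0 else None
ang(f(443-400,115,175,180),f(650-400,48,175,180),.012)
ang(f(492-400,260,175,180),f(700-400,188,175,180),.012)
ang(f(475-400,148,175,180),f(628-400,100,175,180),.09)
goal([.555,-.2+-.06,.26],98)
E
```

```text
[ 0.54592598 -0.14033392  0.0485    ] [ 0.56768796 -0.26832639  0.0485    ] 0.1298293364599083 99.64946316542061
[0.6197735  0.30064646 0.012     ] [0.67309636 0.16106538 0.012     ] 0.149419561166578 110.90789133717087
[0.51688902 0.2593999  0.012     ] [0.57250047 0.12151412 0.012     ] 0.14867791569532482 111.96497501485878
[0.57982267 0.26061416 0.09      ] [0.61572356 0.16358577 0.09      ] 0.10345715434255046 110.30467371733236
t 0.8 tcp [ 0.2478 -0.6279  0.2314] yaw 21.53 z [ 0.e+00 -1.e-04 -1.e+00] F [ 0.3  0.4 -0.8] op 1.0 q [-1.35  0.29  1.58  0.    1.28 -0.15]
rot [ 1.000e-02  1.000e-02 -7.647e+01] shift [ 0.4208 -0.2295 -0.0286] 0.48
```

Emit:
move_arm(plan=[[[0,0,-8.5,0.049,-0.0314,0.0,0.085],[0,0,-17,0.098,-0.0628,0.0,0.085],[0,0,-25.5,0.147,-0.0942,0,0.085],[0,0,-34,0.196,-0.1256,0,0.085],[0,0,-42.5,0.245,-0.157,0,0.085]]])

```text
time: 1.42
eef_pos: [0.4189, -0.3904, 0.2316]
tcp_rot: [0.847, 0.532, 0.0, 0.0]
contact_force: [1.1, 0.5, 0.3]
opening: 0.993
```

Run:
```python
from h import *
goal([.556,-.203,.21],99.6)
```

```text
t 1.43 tcp [ 0.4189 -0.3904  0.2316] yaw 64.3 z [ 6.e-04 -6.e-04 -1.e+00] F [1.1 0.5 0.3] op 0.993 q [-0.93  0.06  1.83  0.    1.25 -0.48]
rot [ 4.00e-02  3.00e-02 -3.53e+01] shift [0.2283 0.0422 0.0216] 0.233
```

Emit:
move_arm(plan=[[[0,0,-9,0.057,0.0105,0.005,0.085],[0,0,-18,0.114,0.021,0.01,0.085],[0,0,-27,0.171,0.0315,0.016,0.085],[0,0,-35.3,0.228,0.0422,0.0216,0.085],[0,0,-35.3,0.228,0.0422,0.0216,0.085]]])

```text
time: 2.05
eef_pos: [0.5573, -0.1997, 0.2095]
tcp_rot: [0.643, 0.766, 0.0, -0.0]
contact_force: [0.2, -1.0, 0.7]
opening: 0.993
```

Run:
```python
from h import *
T=wT(get_state()); im=read_camera('wrist'); save('w1.png',im); np.save('T1.npy',T)
for q in ['roller_mid','cradle']: print(q,[(np.round(d['centre'],1),round(d['p'],2)) for d in pinpoint('wrist',q)])
print(proj('wrist',[[.5568,-.2043,.0485],[.5459,-.1403,.0485],[.5677,-.2683,.0485]],T))
goal([.556,-.203,.21],99.6)
```

```text
roller_mid [(array([413.8, 247.3]), 0.85), (array([137.8, 200. ]), 0.82), (array([281.9, 195. ]), 0.74)]
cradle []
[[280.64257427 199.52264238]
 [281.07877556 125.36676811]
 [280.26140175 264.50900469]]
t 2.2 tcp [ 0.5557 -0.2036  0.2101] yaw 99.57 z [ 5.0e-04 -1.1e-03 -1.0e+00] F [0.5 0.  0.5] op 0.999 q [-0.52  0.12  1.81 -0.    1.21 -0.69]
rot [ 0.02  0.07 -0.03] shift [0.0005 0.0003 0.0001] 0.001
```

View pics/w1.png

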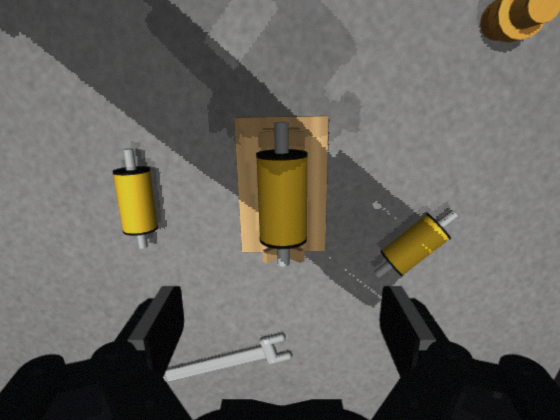

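The wrist view shows the large roller in the cradle at about (283,198), with axle ends at (281,124) and (283,266). The two small loose rollers are at (137,200) and (416,245). I will measure again now that the arm has settled.

```bash
cat >> h.py <<'E'
def yrect(im,box):
    hsv=cv2.cvtColor(im,cv2.COLOR_RGB2HSV); m=cv2.inRange(hsv,(20,150,50),(34,255,255))
    k=np.zeros_like(m); x0,y0,x1,y1=box; k[y0:y1,x0:x1]=1; m=m*k
    n,l,st,c=cv2.connectedComponentsWithStats(m); i=1+np.argmax(st[1:,4]); 
    pts=np.column_stack(np.nonzero(l==i))[:,::-1].astype(np.float32); return cv2.minAreaRect(pts)
E
python3 - <<'E'
from h import *
T=wT(get_state()); im=read_camera('wrist'); save('w2.png',im); np.save('T2.npy',T)
print(yrect(im,(240,130,325,260)))
save('w2c.png',cv2.resize(im[110:280,220:345],None,fx=4,fy=3.5,interpolation=cv2.INTER_CUBIC))
E
```

```text
((284.0, 196.5), (89.0, 50.0), 90.0)
```

View pics/w2c.png

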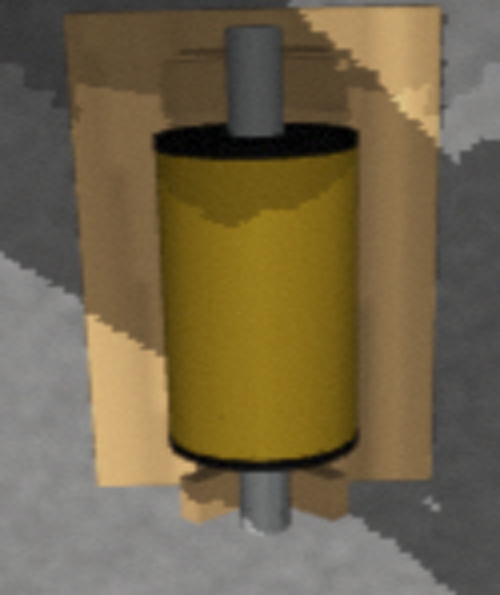

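Run:
```python
from h import *
T=np.load('T2.npy')
A=atz(ray('wrist',(283.5,118),T),.0485);B=atz(ray('wrist',(286.5,258),T),.0485);d=A-B
print(A,B,(A+B)/2,np.linalg.norm(d),np.degrees(np.arctan2(d[1],d[0])))
A2=atz(ray('wrist',(284,197),T),.0705);print(A2)
# two-view triangulation top/wrist: roller centre
print(tri([ray('wrist',(283.5,118),T),ray('top',(330.7,233))]),tri([ray('wrist',(286.5,258),T),ray('top',(374.4,227))]))
goal([.5545,-.203,.12],99.6)
```

```text
[ 0.54578346 -0.1381198   0.0485    ] [ 0.57054327 -0.26501973  0.0485    ] [ 0.55816337 -0.20156977  0.0485    ] 0.1292928485883266 101.0404370477922
[ 0.55669449 -0.19972664  0.0705    ]
(array([ 0.54547243, -0.13891098,  0.05284823]), [np.float64(0.0010442719826152665), np.float64(0.0010442719826152253)]) (array([ 0.57120835, -0.27147521,  0.03399932]), [np.float64(0.0007716998126534951), np.float64(0.0007716998126534807)])
t 2.25 tcp [ 0.5556 -0.2041  0.2102] yaw 99.51 z [ 7.0e-04 -1.1e-03 -1.0e+00] F [-1.1  0.6  0.1] op 0.993 q [-0.52  0.12  1.81 -0.    1.21 -0.69]
rot [ 0.03  0.07 -0.09] shift [ 0.0014 -0.0009  0.0902] 0.09
```

Run:
```python
from h import *
goal([.558,-.202,.13],100.8)
```

```text
t 2.25 tcp [ 0.5556 -0.2041  0.2102] yaw 99.51 z [ 7.0e-04 -1.1e-03 -1.0e+00] F [-1.1  0.6  0.1] op 0.993 q [-0.52  0.12  1.81 -0.    1.21 -0.69]
rot [ 0.03  0.07 -1.29] shift [0.0018 0.0027 0.0802] 0.08
```

Emit:
move_arm(plan=[[[0.03,0.07,-1.3,0.002,0.0027,0.04,0.085],[0.03,0.07,-1.3,0.002,0.0027,0.08,0.085],[0.03,0.07,-1.3,0.002,0.0027,0.08,0.085],[0.03,0.07,-1.3,0.002,0.0027,0.08,0.085],[0.03,0.07,-1.3,0.002,0.0027,0.08,0.085]]])

```text
time: 2.88
eef_pos: [0.5592, -0.203, 0.1329]
tcp_rot: [0.638, 0.77, 0.0, 0.002]
contact_force: [0.1, -0.1, 0.6]
opening: 0.996
```

Run:
```python
from h import *
T=wT(get_state()); im=read_camera('wrist'); save('w3.png',im); np.save('T3.npy',T)
print([(np.round(d['centre'],1),round(d['p'],2)) for d in pinpoint('wrist','roller_mid')])
goal([.558,-.202,.026],100.8)
```

```text
[(array([ 94.8, 220.2]), 0.97), (array([277.9, 221.7]), 0.89), (array([445.7, 280.9]), 0.7)]
t 2.98 tcp [ 0.5589 -0.2025  0.1323] yaw 100.8 z [ 0.003  -0.0017 -1.    ] F [-0.1  0.3  0.6] op 1.0 q [-0.52  0.21  1.86 -0.    1.07 -0.71]
rot [0.15 0.13 0.  ] shift [ 0.0009 -0.0011  0.1063] 0.106
```

View pics/w3.png

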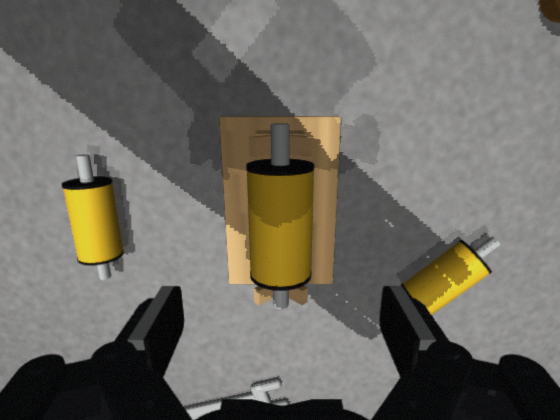

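The roller is centred at x≈281 between the fingers (182 and 381) and stands upright in the picture, so it is aligned. Its axle ends are at (280.5,125) and (281,305).

Run:
```python
from h import *
T=np.load('T3.npy');T2=np.load('T2.npy')
A=atz(ray('wrist',(280.5,125),T),.0485);B=atz(ray('wrist',(281,304),T),.0485);d=A-B
print(A,B,(A+B)/2,np.linalg.norm(d),np.degrees(np.arctan2(d[1],d[0])))
print(tri([ray('wrist',(280.5,125),T),ray('wrist',(283.5,118),T2)]),tri([ray('wrist',(281,304),T),ray('wrist',(286.5,258),T2)]))
goal([.5585,-.202,.026],100.8)
```

```text
[ 0.54587384 -0.13839786  0.0485    ] [ 0.57067034 -0.26630496  0.0485    ] [ 0.55827209 -0.20235141  0.0485    ] 0.13028849461871841 100.97145472977348
(array([ 0.54564141, -0.1374346 ,  0.06180768]), [np.float64(4.657072191450527e-05), np.float64(4.657072191438392e-05)]) (array([ 0.56977636, -0.26146966,  0.05608489]), [np.float64(4.220850823113845e-05), np.float64(4.220850823119875e-05)])
t 2.98 tcp [ 0.5589 -0.2025  0.1323] yaw 100.8 z [ 0.003  -0.0017 -1.    ] F [-0.1  0.3  0.6] op 1.0 q [-0.52  0.21  1.86 -0.    1.07 -0.71]
rot [0.15 0.13 0.  ] shift [ 0.0008 -0.0006  0.1063] 0.106
```

Emit:
move_arm(plan=[[[0.15,0.13,0,0.0007,-0.0007,0.04,0.085],[0.15,0.13,0,0.0007,-0.0007,0.08,0.085],[0.15,0.13,0,0.0007,-0.0007,0.106,0.085],[0.15,0.13,0,0.0007,-0.0007,0.106,0.085],[0.15,0.13,0,0.0007,-0.0007,0.106,0.085]]], force=60)

```text
time: 3.6
eef_pos: [0.5596, -0.2027, 0.0281]
tcp_rot: [0.637, 0.771, 0.0, 0.001]
contact_force: [0.0, -0.5, 0.4]
opening: 0.994
```

Run:
```python
from h import *
goal([.5583,-.2023,.026],100.9)
save('w4.png',read_camera('wrist'))
```

```text
t 3.6 tcp [ 0.5596 -0.2027  0.0281] yaw 100.81 z [ 0.0025 -0.0014 -1.    ] F [ 0.  -0.5  0.4] op 0.994 q [-0.52  0.36  1.9   0.    0.88 -0.71]
rot [ 0.12  0.1  -0.09] shift [ 0.0007 -0.0012  0.0021] 0.002
```

View pics/w4.png

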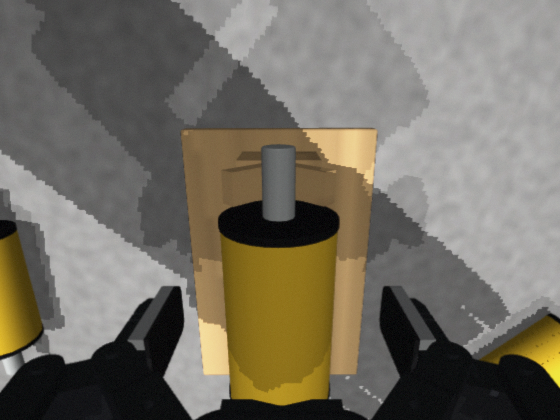

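Emit:
move_arm(plan=[[[0.1,0.1,0,0.0005,-0.001,0.002,0.07],[0.1,0.1,0,0.0005,-0.001,0.002,0.05],[0.1,0.1,0,0.0005,-0.001,0.002,0.03],[0.1,0.1,0,0.0005,-0.001,0.002,0.03],[0.1,0.1,0,0.0005,-0.001,0.002,0.03]]], force=60)

```text
time: 4.28
eef_pos: [0.5586, -0.2029, 0.0275]
tcp_rot: [0.637, 0.771, -0.0, 0.0]
contact_force: [-3.8, -0.2, 5.7]
opening: 0.497
```

Run:
```python
from h import *
goal([.5583,-.2023,.026],100.9)
save('w5.png',read_camera('wrist'))
```

```text
t 4.28 tcp [ 0.5586 -0.2029  0.0275] yaw 100.84 z [ 3.e-04 -9.e-04 -1.e+00] F [-3.8 -0.2  5.7] op 0.497 q [-0.52  0.36  1.9  -0.    0.88 -0.71]
rot [ 0.01  0.06 -0.06] shift [ 0.0007 -0.0002  0.0015] 0.002
```

View pics/w5.png

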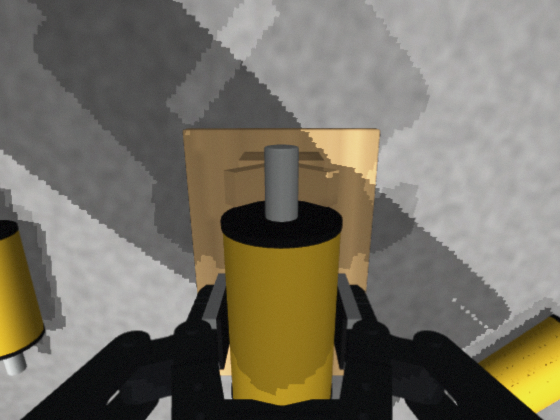

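Emit:
move_arm(plan=[[[0,0,0,0,0,0,0.03],[0,0,0,0,0,-0.01,0.03],[0,0,0,0,0,-0.03,0.03],[0,0,0,0,0,-0.06,0.03],[0,0,0,0,0,-0.1,0.03]]], force=100)

```text
time: 4.95
eef_pos: [0.5579, -0.2023, 0.1281]
tcp_rot: [0.637, 0.771, -0.0, -0.001]
contact_force: [0.1, -1.3, -3.1]
opening: 0.487
```

Run:
```python
from h import *
goal([.5583,-.2023,.18],100.9)
save('w6.png',read_camera('wrist'));save('s6.png',read_camera('scene'))
```

```text
t 4.95 tcp [ 0.5579 -0.2023  0.1281] yaw 100.84 z [-1.2e-03  2.0e-04 -1.0e+00] F [ 0.1 -1.3 -3.1] op 0.487 q [-0.52  0.21  1.86 -0.    1.07 -0.71]
rot [-0.07 -0.02 -0.06] shift [-0.      0.0003 -0.0519] 0.052
```

View pics/w6.png

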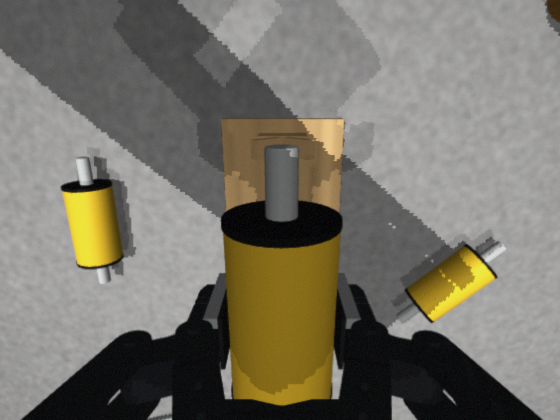

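View pics/s6.png

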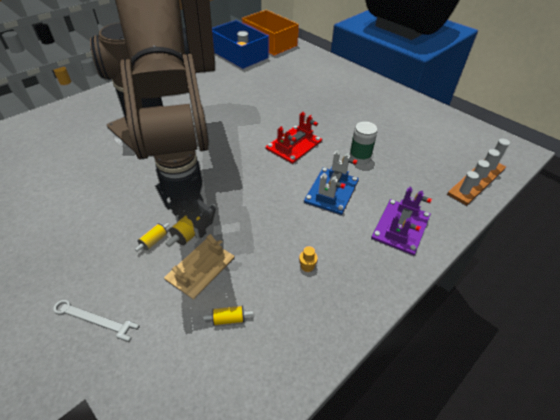

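The roller is clear of the cradle and sits straight in the grip. Next I go to a view point beside the blue stand.

Run:
```python
from h import *
goal([.643,.096,.25],111)
```

```text
t 5.05 tcp [ 0.5622 -0.2047  0.1342] yaw 100.84 z [ 0.0114 -0.007  -0.9999] F [ 0.7  0.3 -2.9] op 0.493 q [-0.52  0.21  1.86 -0.    1.06 -0.71]
rot [  0.52   0.57 -10.15] shift [ 0.2791  0.1371 -0.117 ] 0.332
```

Emit:
move_arm(plan=[[[0,0,-1,0.03,0.015,-0.04,0.03],[0,0,-3,0.08,0.04,-0.065,0.03],[0.2,0.2,-5,0.13,0.065,-0.085,0.03],[0.4,0.4,-7,0.185,0.091,-0.1,0.03],[0.5,0.5,-9,0.235,0.116,-0.117,0.03]]])

```text
time: 5.68
eef_pos: [0.6301, 0.0508, 0.2488]
tcp_rot: [0.574, 0.819, -0.001, -0.0]
contact_force: [0.1, -0.9, -3.9]
opening: 0.491
```

Run:
```python
from h import *
goal([.643,.096,.25],111)
```

```text
t 5.67 tcp [0.6301 0.0508 0.2488] yaw 109.92 z [-1.6e-03 -6.0e-04 -1.0e+00] F [ 0.1 -0.9 -3.9] op 0.491 q [-0.08  0.18  1.67 -0.    1.29 -0.43]
rot [-0.1   0.   -1.08] shift [ 0.0381  0.0275 -0.0013] 0.047
```

Emit:
move_arm(plan=[[[0,0,-1.1,0.03,0.02,-0.001,0.03],[0,0,-1.1,0.038,0.0275,-0.001,0.03],[0,0,-1.1,0.038,0.0275,-0.001,0.03],[0,0,-1.1,0.038,0.0275,-0.001,0.03],[0,0,-1.1,0.038,0.0275,-0.001,0.03]]])

```text
time: 6.3
eef_pos: [0.6429, 0.0946, 0.2495]
tcp_rot: [0.567, 0.824, -0.001, -0.001]
contact_force: [0.9, 0.7, -3.7]
opening: 0.488
```

Run:
```python
from h import *
read_camera('wrist')
s=get_state();T=wT(s); im=read_camera('wrist'); save('w7.png',im); np.save('T7.npy',T)
s2=get_state(); print(s['eef_pos'],s2['eef_pos'],s['time'],s2['time'])
for q in ['stand','slot_line','roller_mid']: print(q,[(np.round(d['centre'],1),round(d['p'],2)) for d in pinpoint('wrist',q)])
c=np.array([.600,.208,0]);a=np.radians(111);y=np.array([np.cos(a),np.sin(a),0])
print(proj('wrist',[c,c+[0,0,.062],c+y*.052+[0,0,.062],c-y*.052+[0,0,.062]],T))
```

```text
[0.64293802 0.09471246 0.24966034] [0.64300589 0.09488842 0.24983588] 6.35 6.4
stand [(array([279. ,  51.3]), 0.56), (array([468.3,  96.3]), 0.56)]
slot_line [(array([281.1,  42.4]), 0.84), (array([509.4,  95.3]), 0.56)]
roller_mid [(array([ 30.6, 348.6]), 0.9), (array([279.5, 306.5]), 0.63)]
[[283.26887477  58.55002229]
 [283.45169701  50.82054245]
 [283.56978539 -18.57277569]
 [283.34263429 113.49522362]]
```

View pics/w7.png

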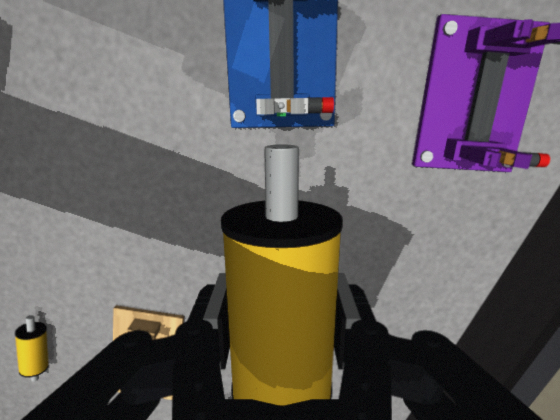

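Blue stand is ahead at the top of the view, its near cheek and slot at (282,106). Only part of it shows, so I raise the arm to see all of it.

Emit:
move_arm(plan=[[[0,0,0,0.01,0,-0.04,0.03],[0,0,0,0.02,0,-0.09,0.03],[0,0,0,0.025,0,-0.12,0.03],[0,0,0,0.025,0,-0.12,0.03],[0,0,0,0.025,0,-0.12,0.03]]])

```text
time: 7.18
eef_pos: [0.6337, 0.1186, 0.3677]
tcp_rot: [0.567, 0.824, -0.002, -0.002]
contact_force: [-0.9, 0.1, -4.4]
opening: 0.489
```

Run:
```python
from h import *
read_camera('wrist');read_camera('wrist')
s=get_state();T=wT(s); im=read_camera('wrist'); save('w8.png',im); np.save('T8.npy',T)
s2=get_state(); print(s['eef_pos'],s2['eef_pos'],s['time'],s2['time'])
for q in ['stand','slot_line']: print(q,[(np.round(d['centre'],1),round(d['p'],2)) for d in pinpoint('wrist',q)])
save('w8c.png',cv2.resize(im[0:160,200:360],None,fx=5,fy=3.75,interpolation=cv2.INTER_CUBIC))
```

```text
[0.63351487 0.11849575 0.36651449] [0.63358251 0.1185301  0.36676853] 7.275 7.325
stand [(array([426.9, 116.2]), 0.78), (array([284.1,  82.4]), 0.65)]
slot_line [(array([452.2, 117.6]), 0.73), (array([283.6,  79.2]), 0.69)]
```

View pics/w8c.png

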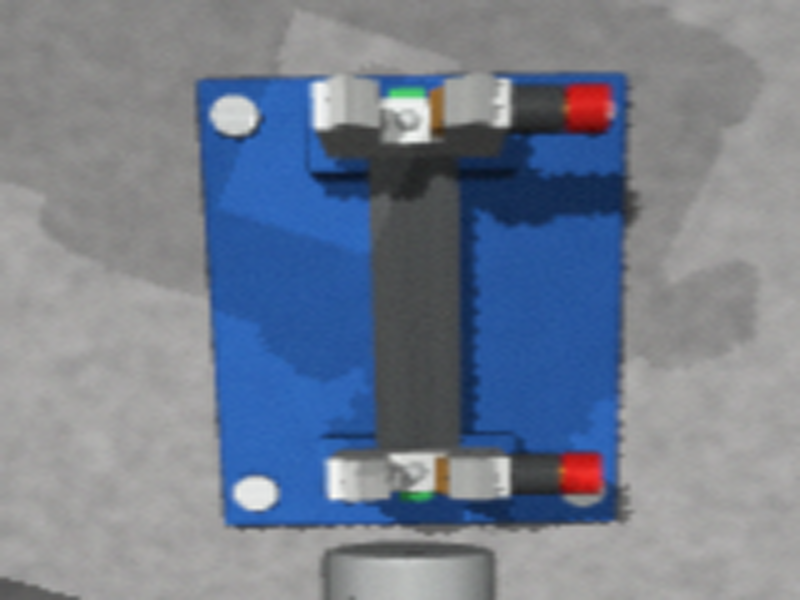

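```bash
cat > fit.py <<'E'
from h import *
from scipy.optimize import least_squares
T=np.load('T8.npy')
f=lambda x,y:(200+x/5-.4,y/3.75-.4)
px=np.array([f(198,78),f(626,73),f(612,522),f(226,526)])
# image right = tool +y; image up = tool +x ; stand y along tool x -> TL = (+y, left). tool y = (sin,-cos) -> stand +x = tool y
m=np.array([[-.055,.075],[.055,.075],[.055,-.075],[-.055,-.075]])
def P(v,xy,z):
    c,s=np.cos(v[2]),np.sin(v[2]); xy=np.atleast_2d(xy)
    return np.column_stack([v[0]+c*xy[:,0]-s*xy[:,1],v[1]+s*xy[:,0]+c*xy[:,1],np.full(len(xy),z)])
r=least_squares(lambda v:(proj('wrist',P(v,m,.012),T)-px).ravel(),[.6,.208,np.radians(21)])
v=r.x; print('stand',v[:2],'yaxis deg',np.degrees(v[2])+90,'res',r.fun.round(2))
for z in (.09,.097,.104):
  print(z,proj('wrist',P(v,[[0,.052],[0,-.052],[0,.046],[0,-.046]],z),T).round(1).tolist())
print('seen cheek centres', f(411,105),f(419,478),'slot',f(413,105),f(420,475))
np.save('stand.npy',v)
for b in ((.046,),(.0,)):pass
E
python3 fit.py
```

```text
stand [0.59516566 0.21390374] yaxis deg 111.81240877705463 res [-0.63 -0.21  0.64 -0.33  0.74  0.4  -0.75  0.35]
0.09 [[281.8, 27.7], [283.0, 127.1], [281.9, 33.9], [282.9, 121.8]]
0.097 [[281.8, 26.4], [283.0, 127.5], [281.9, 32.7], [282.9, 122.1]]
0.104 [[281.7, 25.1], [283.0, 128.0], [281.8, 31.5], [282.9, 122.5]]
seen cheek centres (281.8, 27.6) (283.40000000000003, 127.06666666666666) slot (282.20000000000005, 27.6) (283.6, 126.26666666666667)
```

The stand fit residuals are below 0.8 px. The pose is (0.595, 0.214) with its y axis at 111.8°, and the cheeks reproject within 0.5 px. I now move above it.

Run:
```python
from h import *
goal([.5952,.2134,.15],111.8)
T=np.load('T8.npy');H=get_calibration('wrist')['hand_eye']
o,d=ray('wrist',(282,147),H);print('tool-frame axle end',o+d*(-.021-o[2])/d[2], 'top edge', o+d*(-.027-o[2])/d[2])
```

```text
t 7.42 tcp [0.6339 0.1186 0.3678] yaw 110.96 z [-4.6e-03 -8.0e-04 -1.0e+00] F [-0.2  0.2 -3.1] op 0.49 q [ 0.03  0.16  1.49 -0.    1.5  -0.34]
rot [-0.26 -0.06 -0.84] shift [ 0.1022 -0.0012  0.2179] 0.241
tool-frame axle end [ 0.06640882 -0.00064757 -0.021     ] top edge [ 0.06719538 -0.00065527 -0.027     ]
```

Emit:
move_arm(plan=[[[-0.2,0,-0.8,0.04,0,0.01,0.03],[-0.2,0,-0.8,0.08,-0.001,0.04,0.03],[-0.2,0,-0.8,0.102,-0.001,0.09,0.03],[-0.2,0,-0.8,0.102,-0.001,0.13,0.03],[-0.2,0,-0.8,0.102,-0.001,0.17,0.03]]])

```text
time: 8.05
eef_pos: [0.595, 0.2137, 0.1958]
tcp_rot: [0.561, 0.828, -0.001, -0.001]
contact_force: [0.4, -0.8, -4.2]
opening: 0.488
```

Run:
```python
from h import *
goal([.5955,.2134,.13],111.8)
```

```text
t 8.05 tcp [0.595  0.2137 0.1958] yaw 111.81 z [-2.3e-03  2.0e-04 -1.0e+00] F [ 0.4 -0.8 -4.2] op 0.488 q [ 0.18  0.22  1.72  0.    1.2  -0.2 ]
rot [-0.12 -0.06  0.01] shift [-0.0005  0.0005  0.0658] 0.066
```

Emit:
move_arm(plan=[[[-0.1,0,0,-0.0005,0.0005,0.03,0.03],[-0.1,0,0,-0.0005,0.0005,0.06,0.03],[-0.1,-0.05,0,-0.0005,0.0005,0.066,0.03],[-0.1,-0.05,0,-0.0005,0.0005,0.066,0.03],[-0.1,-0.05,0,-0.0005,0.0005,0.066,0.03]]])

```text
time: 8.68
eef_pos: [0.5968, 0.2137, 0.1319]
tcp_rot: [0.561, 0.828, 0.001, 0.001]
contact_force: [1.0, -1.0, -3.0]
opening: 0.492
```

Run:
```python
from h import *
read_camera('wrist');
s=get_state();T=wT(s); im=read_camera('wrist'); save('w9.png',im); np.save('T9.npy',T)
goal([.5955,.2134,.115],111.8)
save('w9c.png',cv2.resize(im[20:240,180:400],(800,600),interpolation=cv2.INTER_CUBIC))
save('s9.png',cv2.resize(read_camera('scene')[100:250,250:450],(800,600),interpolation=cv2.INTER_CUBIC))
v=np.load('stand.npy')
from fit import P
for z in (.09,.104): print(proj('wrist',P(v,[[0,.046],[0,.058]],z),T))
```

```text
t 8.78 tcp [0.5966 0.2137 0.1318] yaw 111.81 z [ 2.8e-03  7.0e-04 -1.0e+00] F [-0.3 -0.2 -3.5] op 0.485 q [ 0.18  0.29  1.76  0.    1.09 -0.2 ]
rot [0.16 0.02 0.01] shift [ 0.0002 -0.0012  0.0167] 0.017
stand [0.59516566 0.21390374] yaxis deg 111.81240877705463 res [-0.63 -0.21  0.64 -0.33  0.74  0.4  -0.75  0.35]
0.09 [[281.8, 27.7], [283.0, 127.1], [281.9, 33.9], [282.9, 121.8]]
0.097 [[281.8, 26.4], [283.0, 127.5], [281.9, 32.7], [282.9, 122.1]]
0.104 [[281.7, 25.1], [283.0, 128.0], [281.8, 31.5], [282.9, 122.5]]
seen cheek centres (281.8, 27.6) (283.40000000000003, 127.06666666666666) slot (282.20000000000005, 27.6) (283.6, 126.26666666666667)
[[280.14663027 168.56822951]
 [280.15207338 145.76180535]]
[[280.12321084 173.9909175 ]
 [280.1285112  149.51404863]]
```

View pics/w9c.png

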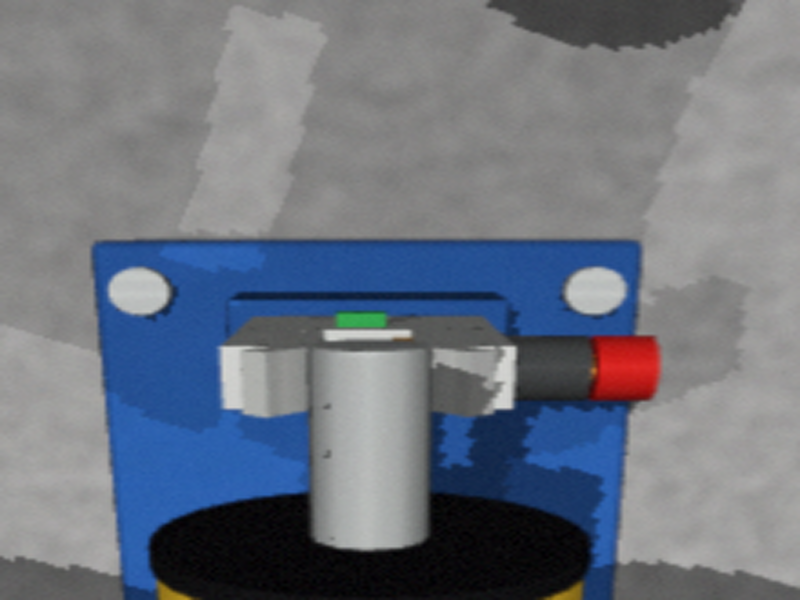

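View pics/s9.png

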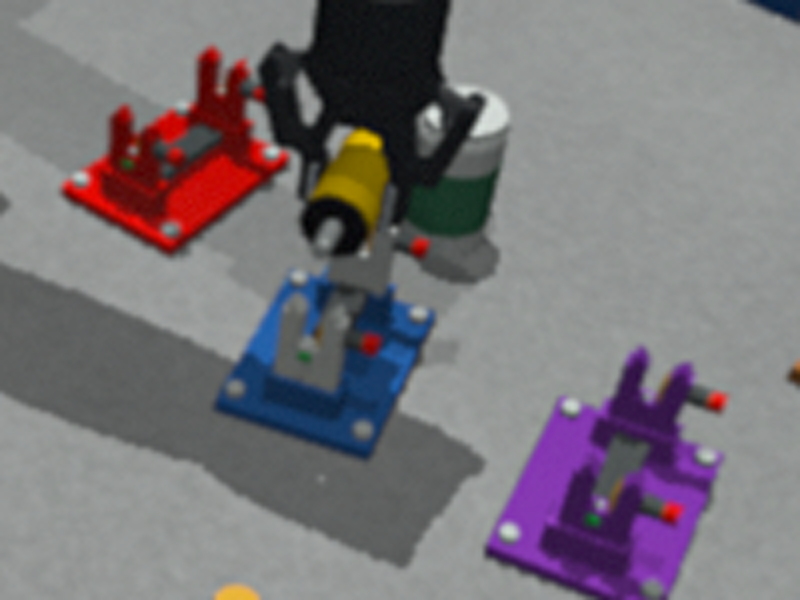

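Run:
```python
from h import *
H=get_calibration('wrist')['hand_eye'];print(H.round(5))
H=get_calibration('wrist')['hand_eye'];print(H.round(5),get_calibration('wrist')['mtx'])
o,d=ray('wrist',(282,147),H);print(o,d,o+d*(-.021-o[2])/d[2])
for col,z in((281.2,.035),(281.2,.03),(281.0,.035)):
    o,d=ray('wrist',(col,148),H);print(o+d*(z-o[2])/d[2])
for col,row,z in((95,241,.12),(637,241,.12)):
    o,d=ray('wrist',(180+col/3.636-.4,20+row/2.727-.4),H);print(o+d*(z-o[2])/d[2])
```

```text
[[ 1.3900e-03  9.4628e-01  3.2333e-01  8.2350e-02]
 [ 1.0000e+00 -1.5700e-03  2.8000e-04 -8.2000e-04]
 [ 7.7000e-04  3.2333e-01 -9.4628e-01 -1.4250e-01]
 [ 0.0000e+00  0.0000e+00  0.0000e+00  1.0000e+00]]
[[ 1.3900e-03  9.4628e-01  3.2333e-01  8.2350e-02]
 [ 1.0000e+00 -1.5700e-03  2.8000e-04 -8.2000e-04]
 [ 7.7000e-04  3.2333e-01 -9.4628e-01 -1.4250e-01]
 [ 0.0000e+00  0.0000e+00  0.0000e+00  1.0000e+00]] [[349.62929216   0.         281.33410639]
 [  0.         349.62929216 217.42776047]
 [  0.           0.           1.        ]]
[ 0.08234801 -0.00082329 -0.14249842] [-0.12995938  0.00128937  0.99151848] [ 0.06642308 -0.00066529 -0.021     ]
[ 0.0585847  -0.00099367  0.035     ]
[ 0.0592541  -0.00098887  0.03      ]
[ 0.05858455 -0.00109422  0.035     ]
[ 0.07568248 -0.05534624  0.12      ]
[0.07582999 0.05175315 0.12      ]
```

Relative to the cheek centre (281.2), the axle end (281.9) is about 0.5 mm too far along tool +y. I correct that and go down without contact first.

Emit:
move_arm(plan=[[[0.15,0,0,0.0,-0.0007,0.01,0.03],[0.15,0,0,0.0,-0.0007,0.02,0.03],[0.15,0,0,0.0,-0.0007,0.034,0.03],[0.15,0,0,0.0,-0.0007,0.034,0.03],[0.15,0,0,0.0,-0.0007,0.034,0.03]]])

```text
time: 9.45
eef_pos: [0.5958, 0.2134, 0.0971]
tcp_rot: [0.561, 0.828, -0.0, -0.0]
contact_force: [0.1, -0.1, -3.7]
opening: 0.49
```

Run:
```python
from h import *
read_camera('wrist');
goal([.5959,.2134,.08],111.8)
im=read_camera('wrist')
save('w10c.png',cv2.resize(im[20:240,180:400],(800,600),interpolation=cv2.INTER_CUBIC))
save('s10.png',cv2.resize(read_camera('scene')[100:250,250:450],(800,600),interpolation=cv2.INTER_CUBIC))
```

```text
t 9.5 tcp [0.5961 0.2134 0.0977] yaw 111.81 z [ 3.e-04 -3.e-04 -1.e+00] F [ 0.1  0.4 -2.9] op 0.487 q [ 0.18  0.33  1.78 -0.    1.03 -0.2 ]
rot [0.01 0.02 0.01] shift [ 0.0001 -0.0002  0.0177] 0.018
```

View pics/w10c.png

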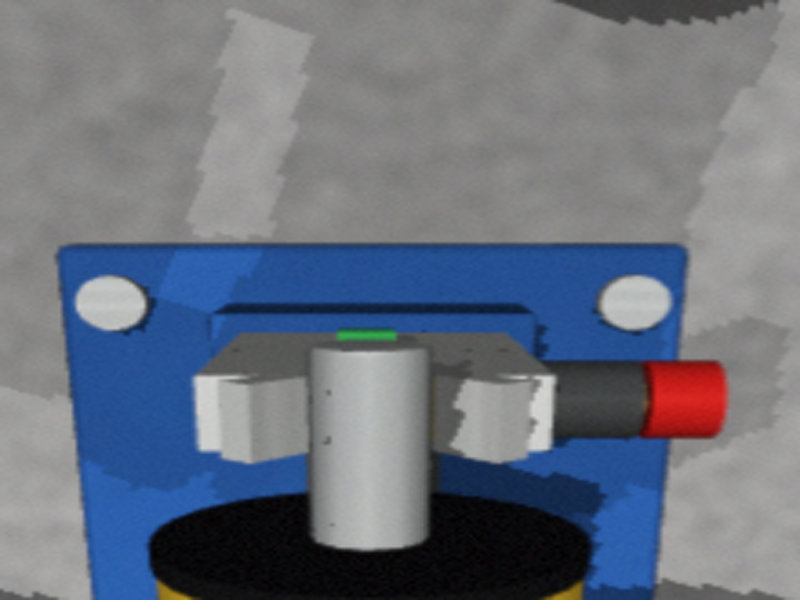

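View pics/s10.png

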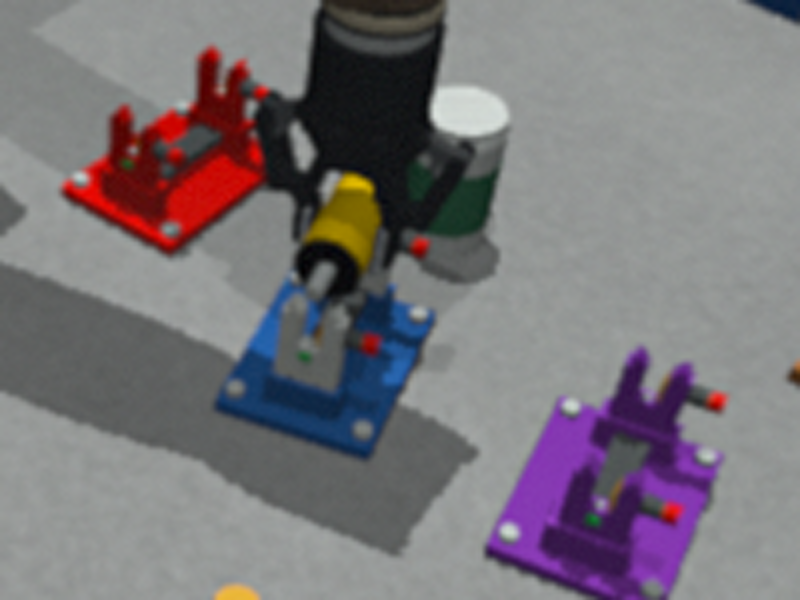

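The axle end (370) lies within 0.5 mm of the cheek centre (374), over the slot mouth. Next come guarded steps down; the free Fz baseline is about -3.5 N.

Emit:
move_arm(plan=[[[0,0,0,0,0.0001,0.002,0.03],[0,0,0,0,0.0001,0.004,0.03],[0,0,0,0,0.0001,0.006,0.03],[0,0,0,0,0.0001,0.008,0.03],[0,0,0,0,0.0001,0.009,0.03]]])

```text
time: 10.22
eef_pos: [0.5963, 0.2135, 0.0888]
tcp_rot: [0.561, 0.828, 0.0, 0.0]
contact_force: [-0.1, 0.0, -2.9]
opening: 0.49
```

Emit:
move_arm(plan=[[[0,0,0,0,0,0.001,0.03],[0,0,0,0,0,0.002,0.03],[0,0,0,0,0,0.003,0.03],[0,0,0,0,0,0.004,0.03],[0,0,0,0,0,0.005,0.03]]])

```text
time: 10.85
eef_pos: [0.5963, 0.2135, 0.0837]
tcp_rot: [0.561, 0.828, 0.0, 0.0]
contact_force: [0.0, 0.2, -3.6]
opening: 0.491
```

Run:
```python
from h import *
goal([.5962,.2135,.08],111.8)
im=read_camera('wrist')
save('w11c.png',cv2.resize(im[20:240,180:400],(800,600),interpolation=cv2.INTER_CUBIC))
```

```text
t 10.85 tcp [0.5963 0.2135 0.0837] yaw 111.81 z [ 7.e-04 -3.e-04 -1.e+00] F [ 0.   0.2 -3.6] op 0.491 q [ 0.18  0.35  1.78 -0.    1.01 -0.2 ]
rot [0.03 0.03 0.01] shift [ 0.0001 -0.0001  0.0037] 0.004
```

View pics/w11c.png

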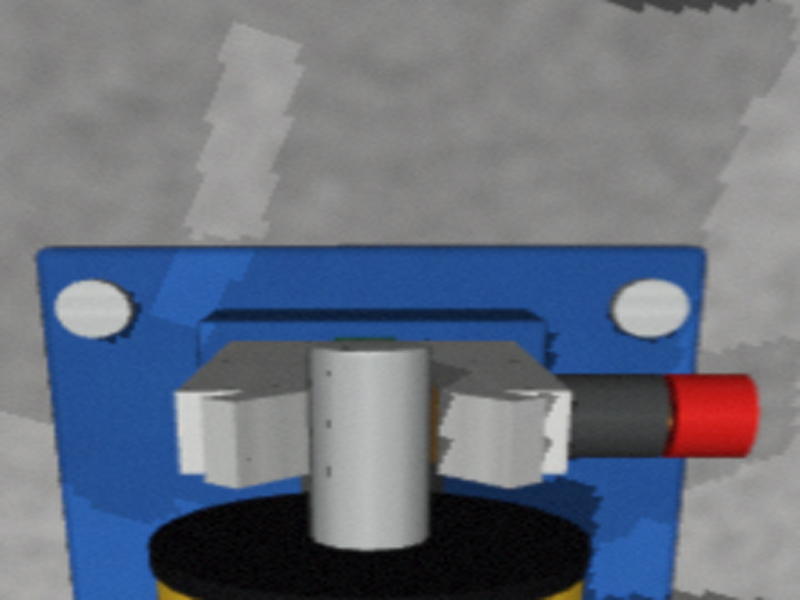

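Run:
```python
from h import *
H=get_calibration('wrist')['hand_eye']
for col,row,z in((38,248,.0717),(706,247,.0717),(240,342,-.0063),(240,342,-.02),(515,342,-.013),(205,397,-.0063),(205,397,-.013),(205,397,-.02)):
    o,d=ray('wrist',(180+col/3.636-.4,20+row/2.727-.4),H);print(z,o+d*(z-o[2])/d[2])
```

```text
0.0717 [ 0.07547424 -0.05464268  0.0717    ]
0.0717 [0.0758362  0.05332783 0.0717    ]
-0.0063 [ 0.06523777 -0.01465281 -0.0063    ]
-0.02 [ 0.06695889 -0.01326168 -0.02      ]
-0.013 [ 0.066122    0.01370001 -0.013     ]
-0.0063 [ 0.0574228 -0.0186699 -0.0063   ]
-0.013 [ 0.05864896 -0.01779195 -0.013     ]
-0.02 [ 0.05993003 -0.01687469 -0.02      ]
```

Emit:
move_arm(plan=[[[0,0,0,0,0,0.001,0.03],[0,0,0,0,0,0.002,0.03],[0,0,0,0,0,0.003,0.03],[0,0,0,0,0,0.004,0.03],[0,0,0,0,0,0.005,0.03]]])

```text
time: 11.52
eef_pos: [0.5962, 0.2134, 0.0785]
tcp_rot: [0.561, 0.828, -0.0, 0.0]
contact_force: [0.0, -0.4, -3.8]
opening: 0.492
```

Emit:
move_arm(plan=[[[0,0,0,0,0,0.001,0.03],[0,0,0,0,0,0.002,0.03],[0,0,0,0,0,0.003,0.03],[0,0,0,0,0,0.004,0.03],[0,0,0,0,0,0.004,0.03]]])

```text
time: 12.15
eef_pos: [0.5961, 0.2134, 0.0744]
tcp_rot: [0.561, 0.828, -0.0, 0.0]
contact_force: [-0.3, -0.0, -4.0]
opening: 0.486
```

Emit:
move_arm(plan=[[[0,0,0,0,0,0.001,0.03],[0,0,0,0,0,0.002,0.03],[0,0,0,0,0,0.003,0.03],[0,0,0,0,0,0.003,0.03],[0,0,0,0,0,0.003,0.03]]])

```text
time: 12.78
eef_pos: [0.5961, 0.2134, 0.0714]
tcp_rot: [0.561, 0.828, -0.0, 0.0]
contact_force: [-0.7, -0.3, -3.2]
opening: 0.489
```

Emit:
move_arm(plan=[[[0,0,0,0,0,0.001,0.03],[0,0,0,0,0,0.002,0.03],[0,0,0,0,0,0.003,0.03],[0,0,0,0,0,0.003,0.03],[0,0,0,0,0,0.003,0.03]]])

```text
time: 13.4
eef_pos: [0.5962, 0.2134, 0.0684]
tcp_rot: [0.561, 0.828, -0.0, 0.0]
contact_force: [-0.5, 0.2, -3.3]
opening: 0.487
```

Emit:
move_arm(plan=[[[0,0,0,0,0,0.0005,0.03],[0,0,0,0,0,0.001,0.03],[0,0,0,0,0,0.0015,0.03],[0,0,0,0,0,0.002,0.03],[0,0,0,0,0,0.002,0.03]]])

```text
time: 14.02
eef_pos: [0.596, 0.2134, 0.0664]
tcp_rot: [0.561, 0.828, -0.0, 0.0]
contact_force: [-1.5, -0.7, -2.2]
opening: 0.488
```

Emit:
move_arm(plan=[[[0,0,0,0,0,0.0005,0.03],[0,0,0,0,0,0.001,0.03],[0,0,0,0,0,0.0015,0.03],[0,0,0,0,0,0.002,0.03],[0,0,0,0,0,0.002,0.03]]])

```text
time: 14.65
eef_pos: [0.5958, 0.2133, 0.0652]
tcp_rot: [0.56, 0.828, -0.001, -0.0]
contact_force: [-4.9, -2.1, 4.7]
opening: 0.486
```

Run:
```python
from h import *
goal([.5961,.2134,.05],111.8)
im=read_camera('wrist')
save('w12c.png',cv2.resize(im[20:240,180:400],(800,600),interpolation=cv2.INTER_CUBIC))
```

```text
t 14.65 tcp [0.5958 0.2133 0.0652] yaw 111.82 z [-0.0013 -0.001  -1.    ] F [-4.9 -2.1  4.7] op 0.486 q [ 0.18  0.38  1.79 -0.    0.98 -0.2 ]
rot [-0.09  0.02  0.02] shift [0.     0.0004 0.0152] 0.015
```

View pics/w12c.png

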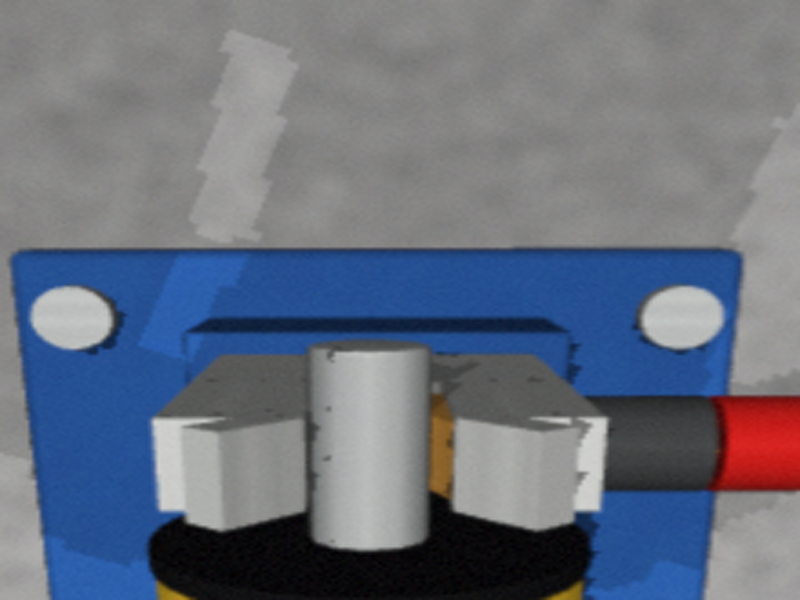

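The shoes are met at TCP z≈0.0665: Fz rises and Fx goes to -5 N. The seat should therefore be near TCP z≈0.049–0.052. I continue slowly.

Emit:
move_arm(plan=[[[0,0,0,0,0,0.0006,0.03],[0,0,0,0,0,0.0012,0.03],[0,0,0,0,0,0.0018,0.03],[0,0,0,0,0,0.0024,0.03],[0,0,0,0,0,0.0024,0.03]]])

```text
time: 15.32
eef_pos: [0.5957, 0.2132, 0.0649]
tcp_rot: [0.56, 0.828, -0.001, -0.001]
contact_force: [-7.8, -3.7, 10.0]
opening: 0.488
```

Emit:
move_arm(plan=[[[0,0,0,0,0,0.001,0.03],[0,0,0,0,0,0.002,0.03],[0,0,0,0,0,0.003,0.03],[0,0,0,0,0,0.0035,0.03],[0,0,0,0,0,0.0035,0.03]]])

```text
time: 15.95
eef_pos: [0.5957, 0.2131, 0.0638]
tcp_rot: [0.56, 0.828, -0.002, -0.001]
contact_force: [-7.9, -2.6, 11.2]
opening: 0.488
```

Emit:
move_arm(plan=[[[0,0,0,0,0,0.001,0.03],[0,0,0,0,0,0.002,0.03],[0,0,0,0,0,0.003,0.03],[0,0,0,0,0,0.004,0.03],[0,0,0,0,0,0.004,0.03]]])

```text
time: 16.58
eef_pos: [0.5957, 0.2131, 0.0614]
tcp_rot: [0.56, 0.828, -0.002, -0.001]
contact_force: [-6.7, -2.6, 8.2]
opening: 0.489
```

Run:
```python
from h import *
goal([.5961,.2134,.05],111.8); print(get_state()['wrist_torque'])
im=read_camera('wrist')
save('w13c.png',cv2.resize(im[20:240,180:400],(800,600),interpolation=cv2.INTER_CUBIC))
```

```text
t 16.57 tcp [0.5957 0.2131 0.0614] yaw 111.86 z [-0.0041 -0.0026 -1.    ] F [-6.7 -2.6  8.2] op 0.489 q [ 0.18  0.38  1.79 -0.    0.97 -0.2 ]
rot [-0.27  0.05  0.06] shift [0.0002 0.0006 0.0114] 0.011
[-0.31914512  1.08415152 -0.01219617]
```

View pics/w13c.png

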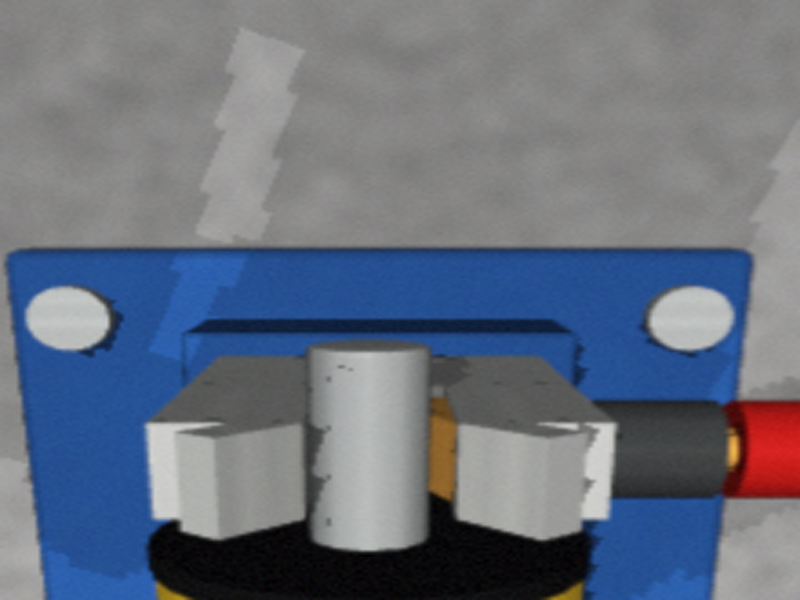

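Sliding steadily with about 12–15 N; brass now shows at the plunger (735,448), so the shoe is engaged. I continue.

Emit:
move_arm(plan=[[[0,0,0,0,0,0.001,0.03],[0,0,0,0,0,0.002,0.03],[0,0,0,0,0,0.003,0.03],[0,0,0,0,0,0.004,0.03],[0,0,0,0,0,0.0045,0.03]]])

```text
time: 17.25
eef_pos: [0.5957, 0.213, 0.0583]
tcp_rot: [0.56, 0.828, -0.003, -0.001]
contact_force: [-6.6, -2.8, 8.4]
opening: 0.489
```

Emit:
move_arm(plan=[[[0,0,0,0,0,0.001,0.03],[0,0,0,0,0,0.002,0.03],[0,0,0,0,0,0.003,0.03],[0,0,0,0,0,0.004,0.03],[0,0,0,0,0,0.0045,0.03]]])

```text
time: 17.88
eef_pos: [0.5957, 0.2129, 0.0551]
tcp_rot: [0.56, 0.828, -0.003, -0.001]
contact_force: [-6.0, -1.5, 7.8]
opening: 0.485
```

Emit:
move_arm(plan=[[[0,0,0,0,0,0.001,0.03],[0,0,0,0,0,0.002,0.03],[0,0,0,0,0,0.003,0.03],[0,0,0,0,0,0.003,0.03],[0,0,0,0,0,0.003,0.03]]])

```text
time: 18.5
eef_pos: [0.5957, 0.2129, 0.0535]
tcp_rot: [0.56, 0.828, -0.003, -0.002]
contact_force: [-6.4, -1.9, 8.0]
opening: 0.49
```

Run:
```python
from h import *
goal([.5957,.2129,.05],111.8); print(get_state()['wrist_torque'])
```

```text
t 18.5 tcp [0.5957 0.2129 0.0535] yaw 111.86 z [-0.0061 -0.0036 -1.    ] F [-6.4 -1.9  8. ] op 0.49 q [ 0.18  0.39  1.79 -0.    0.96 -0.2 ]
rot [-0.4   0.06  0.06] shift [0.0001 0.     0.0035] 0.003
[-0.29048102  0.97788635  0.00585965]
```

Emit:
move_arm(plan=[[[0,0,0,0,0,0.001,0.03],[0,0,0,0,0,0.002,0.03],[0,0,0,0,0,0.0027,0.03],[0,0,0,0,0,0.0027,0.03],[0,0,0,0,0,0.0027,0.03]]])

```text
time: 19.12
eef_pos: [0.5957, 0.2128, 0.0523]
tcp_rot: [0.56, 0.828, -0.003, -0.002]
contact_force: [-6.7, -2.3, 7.7]
opening: 0.488
```

Emit:
move_arm(plan=[[[0,0,0,0,0,0.001,0.03],[0,0,0,0,0,0.002,0.03],[0,0,0,0,0,0.0025,0.03],[0,0,0,0,0,0.0025,0.03],[0,0,0,0,0,0.0025,0.03]]])

```text
time: 19.75
eef_pos: [0.5957, 0.2128, 0.0514]
tcp_rot: [0.56, 0.828, -0.004, -0.002]
contact_force: [-6.9, -1.7, 8.3]
opening: 0.49
```

Emit:
move_arm(plan=[[[0,0,0,0,0,0.001,0.03],[0,0,0,0,0,0.002,0.03],[0,0,0,0,0,0.0027,0.03],[0,0,0,0,0,0.0027,0.03],[0,0,0,0,0,0.0027,0.03]]])

```text
time: 20.38
eef_pos: [0.5957, 0.2128, 0.0513]
tcp_rot: [0.56, 0.828, -0.004, -0.002]
contact_force: [-9.2, -2.6, 12.7]
opening: 0.486
```

Emit:
move_arm(plan=[[[0,0,0,0,0,0.001,0.03],[0,0,0,0,0,0.002,0.03],[0,0,0,0,0,0.0027,0.03],[0,0,0,0,0,0.0027,0.03],[0,0,0,0,0,0.0027,0.03]]])

```text
time: 21.0
eef_pos: [0.5957, 0.2128, 0.0513]
tcp_rot: [0.56, 0.828, -0.005, -0.003]
contact_force: [-9.6, -3.0, 13.4]
opening: 0.487
```

The motion stopped at z=0.0513 while the force rose from 8 to 13 N, inside the predicted seat range. One slightly firmer press should tell the seat from a sticking shoe.

Emit:
move_arm(plan=[[[0,0,0,0,0,0.0015,0.03],[0,0,0,0,0,0.0025,0.03],[0,0,0,0,0,0.0035,0.03],[0,0,0,0,0,0.004,0.03],[0,0,0,0,0,0.004,0.03]]])

```text
time: 21.62
eef_pos: [0.5957, 0.2128, 0.0511]
tcp_rot: [0.56, 0.828, -0.006, -0.003]
contact_force: [-12.1, -4.8, 18.5]
opening: 0.488
```

Run:
```python
from h import *
goal([.5957,.2129,.05],111.8); print(get_state()['wrist_torque'])
im=read_camera('wrist')
save('w14c.png',cv2.resize(im[20:240,180:400],(800,600),interpolation=cv2.INTER_CUBIC))
save('s14.png',cv2.resize(read_camera('scene')[130:220,290:410],(800,600),interpolation=cv2.INTER_CUBIC))
```

```text
t 21.62 tcp [0.5957 0.2128 0.0511] yaw 111.88 z [-0.0121 -0.006  -0.9999] F [-12.1  -4.8  18.5] op 0.488 q [ 0.18  0.4   1.79 -0.    0.97 -0.19]
rot [-0.77  0.06  0.08] shift [0.0001 0.0001 0.0011] 0.001
[-0.57046605  1.90452527 -0.0761729 ]
```

View pics/w14c.png

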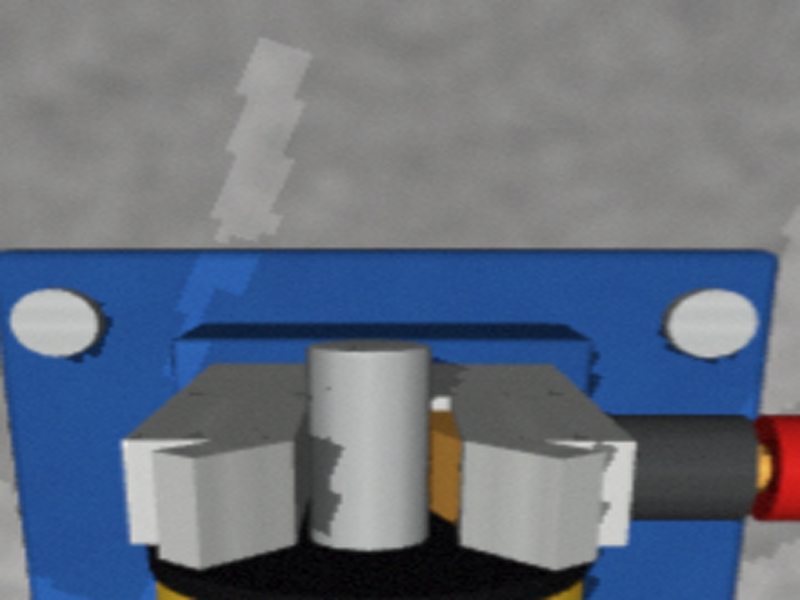

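View pics/s14.png

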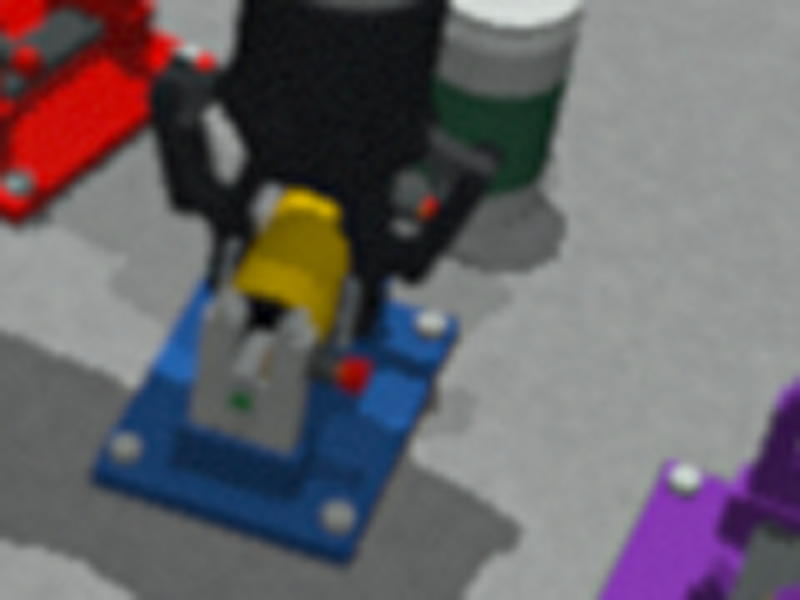

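Run:
```python
from h import *
H=get_calibration('wrist')['hand_eye']
def zx(col,row,x):
    o,d=ray('wrist',(180+col/3.636-.4,20+row/2.727-.4),H);return (o+d*(x-o[0])/d[0]).round(4)
for nm,ro,ri,cl,cr,z in (('w14',440,545,125,634,.0511),('w12',417,511,153,607,.0652),('w11',391,473,176,570,.0837)):
    print(nm,zx(cl,ro,.0586),zx(cr,ro,.0586),zx(cl,ri,.0466),zx(cr,ri,.0466),'world z',z-zx(cl,ro,.0586)[2],z-zx(cl,ri,.0466)[2])
```

```text
w14 [ 0.0586 -0.0212 -0.039 ] [ 0.0586  0.0212 -0.0387] [ 0.0466 -0.0218 -0.0399] [ 0.0466  0.0218 -0.0397] world z 0.0901 0.091
w12 [ 0.0586 -0.021  -0.0263] [ 0.0586  0.0211 -0.026 ] [ 0.0466 -0.0215 -0.0268] [ 0.0466  0.0218 -0.0265] world z 0.0915 0.092
w11 [ 0.0586 -0.0215 -0.0081] [ 0.0586  0.0204 -0.0077] [ 0.0466 -0.0221 -0.008 ] [ 0.0466  0.021  -0.0078] world z 0.09179999999999999 0.0917
```

Emit:
move_arm(plan=[[[0,0,0,0,0,0,0.03],[0,0,0,0,0,0,0.03],[0,0,0,0,0,0,0.03],[0,0,0,0,0,0,0.03],[0,0,0,0,0,0,0.03]]])

```text
time: 22.35
eef_pos: [0.5956, 0.2128, 0.0513]
tcp_rot: [0.56, 0.828, -0.006, -0.004]
contact_force: [-5.7, -2.4, 3.6]
opening: 0.491
```

Run:
```python
from h import *
goal([.5957,.2129,.05],111.8)
H=get_calibration('wrist')['hand_eye']
def zx(col,row,x):
    o,d=ray('wrist',(180+col/3.636-.4,20+row/2.727-.4),H);return (o+d*(x-o[0])/d[0]).round(4)
print(zx(200,570,.0466),zx(540,570,.0466),zx(300,430,.0586),zx(300,520,.0466))
```

```text
t 22.35 tcp [0.5956 0.2128 0.0513] yaw 111.87 z [-0.0128 -0.0061 -0.9999] F [-5.7 -2.4  3.6] op 0.491 q [ 0.18  0.4   1.79 -0.    0.97 -0.19]
rot [-0.81  0.05  0.07] shift [0.0001 0.0002 0.0013] 0.001
[ 0.0466 -0.0144 -0.0479] [ 0.0466  0.0127 -0.0478] [ 0.0586 -0.007  -0.0337] [ 0.0466 -0.0073 -0.0305]
```

Everything agrees with the axle being seated, and the cheek tips measure 27 mm above the axle (nominal 28 ± about 1). I release now.

Emit:
move_arm(plan=[[[0,0,0,0,0,0,0.05],[0,0,0,0,0,0,0.07],[0,0,0,0,0,0,0.085],[0,0,0,0,0,0,0.085],[0,0,0,0,0,0,0.085]]])

```text
time: 22.98
eef_pos: [0.5957, 0.2128, 0.0513]
tcp_rot: [0.56, 0.828, -0.006, -0.003]
contact_force: [-0.8, -0.6, -0.4]
opening: 0.996
```

Run:
```python
from h import *
goal([.5957,.2129,.12],111.8)
im=read_camera('wrist')
save('w15.png',im)
```

```text
t 22.98 tcp [0.5957 0.2128 0.0513] yaw 111.87 z [-0.0125 -0.0061 -0.9999] F [-0.8 -0.6 -0.4] op 0.996 q [ 0.18  0.4   1.79 -0.    0.97 -0.19]
rot [-0.79  0.06  0.07] shift [ 0.     -0.0009 -0.0687] 0.069
```

View pics/w15.png

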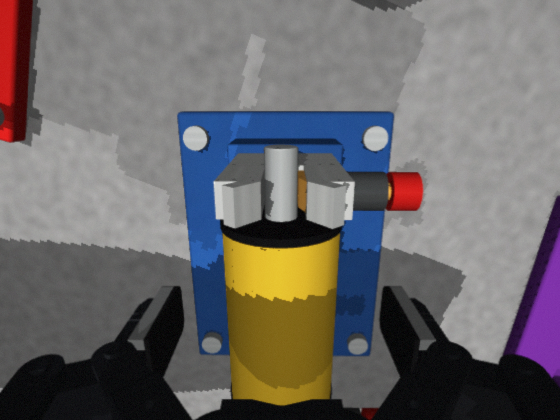

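Emit:
move_arm(plan=[[[0,0,0,0,0,-0.02,0.085],[-0.4,0,0,0,-0.0005,-0.05,0.085],[-0.8,0,0,0,-0.001,-0.09,0.085],[-0.8,0,0,0,-0.001,-0.14,0.085],[-0.8,0,0,0,-0.001,-0.14,0.085]]])

```text
time: 23.65
eef_pos: [0.6001, 0.214, 0.1996]
tcp_rot: [0.56, 0.828, 0.005, 0.005]
contact_force: [0.7, -0.8, -0.4]
opening: 0.998
```

Run:
```python
from h import *
read_camera('wrist');read_camera('wrist')
s=get_state();T=wT(s);im=read_camera('wrist');np.save('T16.npy',T)
save('w16.png',cv2.resize(im[80:300,180:400],(800,600),interpolation=cv2.INTER_CUBIC))
save('s16.png',cv2.resize(read_camera('scene')[130:220,290:410],(800,600),interpolation=cv2.INTER_CUBIC))
goal([.6,.2129,.12],111.8)
```

```text
t 23.85 tcp [0.5956 0.2131 0.1903] yaw 111.87 z [-0.0016 -0.0012 -1.    ] F [-0.5 -0.1 -0.2] op 0.997 q [ 0.18  0.23  1.72 -0.    1.19 -0.2 ]
rot [-0.11  0.03  0.07] shift [-0.0018  0.0041  0.0703] 0.07
```

View pics/w16.png

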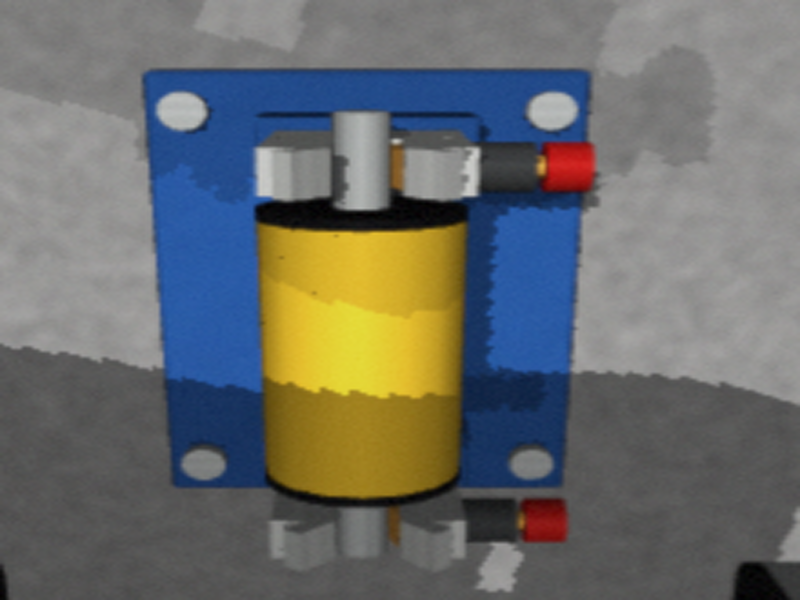

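View pics/s16.png

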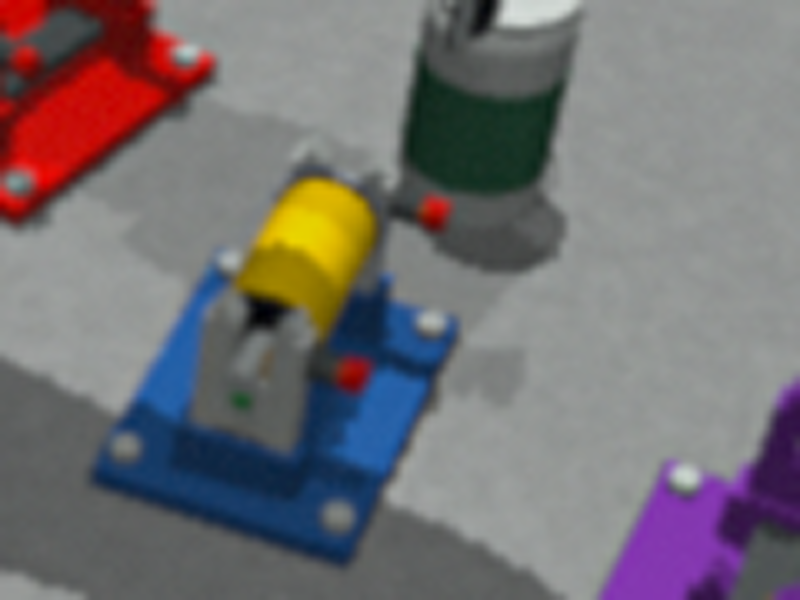

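Run:
```python
from h import *
v=np.load('stand.npy')
from fit import P
f=lambda p:((p-[290,130])*[800/120,600/90]).round(0).tolist()
for z in (.066,.072,.078,.100): print(z,'end',f(proj('scene',P(v,[[0,-.066]],z))),'face x0',f(proj('scene',P(v,[[0,-.058],[-.014,-.058],[.014,-.058]],z))))
print('base corners',f(proj('scene',P(v,[[-.055,-.075],[.055,-.075],[.055,.075],[-.055,.075]],.012))))
im=read_camera('scene');save('s17.png',cv2.resize(im[165:205,310:350],(800,600)[::1],interpolation=cv2.INTER_CUBIC))
```

```text
stand [0.59516566 0.21390374] yaxis deg 111.81240877705463 res [-0.63 -0.21  0.64 -0.33  0.74  0.4  -0.75  0.35]
0.09 [[281.8, 27.7], [283.0, 127.1], [281.9, 33.9], [282.9, 121.8]]
0.097 [[281.8, 26.4], [283.0, 127.5], [281.9, 32.7], [282.9, 122.1]]
0.104 [[281.7, 25.1], [283.0, 128.0], [281.8, 31.5], [282.9, 122.5]]
seen cheek centres (281.8, 27.6) (283.40000000000003, 127.06666666666666) slot (282.20000000000005, 27.6) (283.6, 126.26666666666667)
0.066 end [[234.0, 394.0]] face x0 [[241.0, 381.0], [207.0, 370.0], [275.0, 392.0]]
0.072 end [[235.0, 383.0]] face x0 [[242.0, 370.0], [208.0, 359.0], [277.0, 380.0]]
0.078 end [[237.0, 371.0]] face x0 [[244.0, 358.0], [210.0, 347.0], [279.0, 369.0]]
0.1 end [[243.0, 328.0]] face x0 [[250.0, 315.0], [215.0, 304.0], [286.0, 326.0]]
base corners [[83.0, 465.0], [344.0, 551.0], [456.0, 317.0], [213.0, 244.0]]
```

View pics/s17.png

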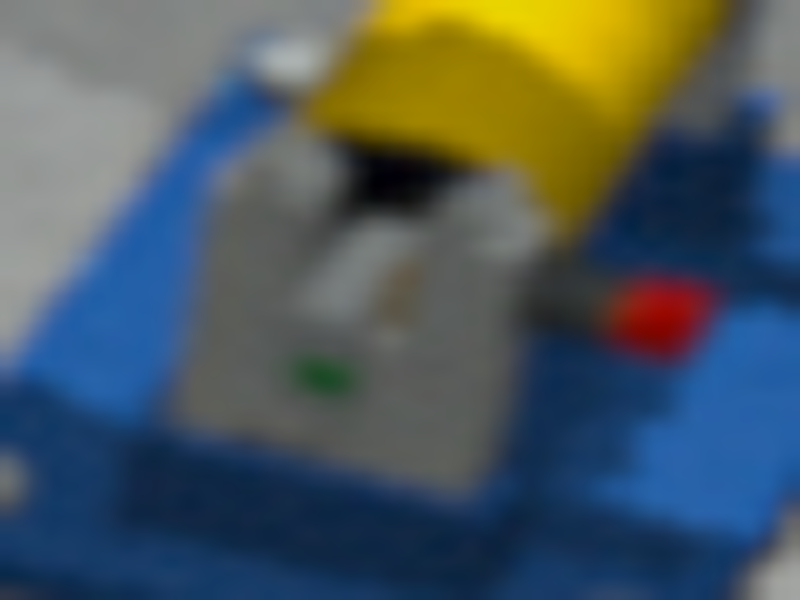

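The wrist view shows both axle ends in their slots at (360,150) and (360,530), with both plungers pushed back equally. The scene crop shows the near axle end at the slot floor around (310,310). The arm is clear, so I hand in.

Run:
```python
from h import *
s=get_state();print(s['time'],s['eef_pos'],s['contact_force'],s['opening'])
print(ticket.sign_off())
```

```text
23.9 [0.59545347 0.21305409 0.18973155] [ 0.31018171 -0.55506592 -0.0795954 ] 0.9984935964974072
the job is handed in; nothing more can be done
None
```

I lifted the large yellow roller out of the cradle and pressed it into the blue stand's slots until it would go no further. I then let go, backed off and handed in at about 24 s; no verdict was reported.

**Pressing:**
- The spring shoes were first felt at TCP z ≈ 0.0665.
- The axle slid past them at about 12 N, counted from the free-hanging reading.
- It stopped hard at TCP z ≈ 0.0513, about 15 mm further down, which is inside the 15–18 mm the shoe geometry predicts.
- I confirmed the stop with one firmer press of about 22 N vertical and 25 N in total by the wrist reading. It moved only 0.2 mm more.

**Last checks:**
- **Level:** the tool was within 0.1° along the axle.
- **Position:** the roller was within about 1 mm of the stand's fitted centre, and both axle ends are visible in their slots.
- **Let go:** the gripper is fully open, 0.19 m up, with near-zero force.
- **Bystanders:** the arm never went near the adaptor, can or spanner. I did not measure their positions again at the end.

**Less certain:**
- The camera put the cheek tips 27 mm above the axle, against a nominal 28 mm. That is within the measuring error, but it does not prove the 0.8 mm fit, and I could not read the sensing pins. The seating rests mainly on the force stop.
- The wrist camera calibration changed by about 2 mm between readings, so I aligned the axle sideways by comparing it with the slot in the picture.

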